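# Turn the windowed cabin side over on the drying easel

## Robot

A 7-joint arm with a two-finger parallel gripper is mounted at the origin on the work surface. World frame = base frame: x ahead of the robot, y to its left, z up, the work surface at z = 0. Lengths are in m, angles in rad, forces in N, time in s.
With the tool pointing down it reaches from about 0.35 to 0.775 m from the base axis. Payload 3.1 kg.
Tool frame: the origin (TCP) lies at the very end of the fingers, on their centre line; the grasp point (between the pads) lies 19 mm behind it (tcp_to_grasp is the distance from the TCP to the grasp point, in m); z points along the fingers, y is the line along which they close (so a half turn about z gives the same grasp; the last joint's range is limited). The gripper opens to 85 mm and grips with 20 to 120 N. Pads are 22 mm wide; open, the fingers measure 114 mm over their backs; the gripper's body (76 mm by 85 mm) begins 54 mm behind the grasp point. The pads swing forward as they close: fully open they stand 13 mm farther back than shut.
Start: joints at [-0.042, 0.311, 0.014, 1.512, -0.004, 1.319, -0.027], TCP at [0.55, 0, 0.231] pointing down, gripper open.
Joint ranges: [-2.7, 2.7], [-0.3, 1.91], [-1.27, 1.3], [0.12, 2.57], [-1.44, 4.58], [0.2, 2.03], [-3.05, 3.05]. Speed limits (rad/s): [2.79, 2.79, 3.14, 3.14, 3.14, 3.14, 3.14].

## Interface

Orientations are given as a unit quaternion [x, y, z, w].
In Python, from rig import get_obs, snapshot, finish_job, tcp_to_grasp gives the robot as it stands.
- The arm moves only by the tool servo_tool, never from a script. Its argument "steps" is a list of rows, each a list of 4 numbers: the shift along the tool's x, y, z in m, then the turn about the tool's z in rad. In form: [[tx, ty, tz, yaw], ...]. A call has 1 to 20 rows; each row is the pose to reach, as a shift and turn from the pose commanded when the call began, along the tool's axes at that moment; what a row does not reach only later rows make up. A row lasts 1/8 s, in which the tool goes at most 62.5 mm and 10.7 degrees, less where a joint would pass 70% of its speed; a pose out of reach is approached as far as the arm can. A call with a gripper value outside its range is refused whole. "grip" is the finger opening in m, from 0 to 0.0854, set as the call begins (left out, the last holds). The fingers move at their own pace and stop on an object; the grip force is fixed at half the most. Time passes only in rows, so rows that repeat a pose let the fingers close. It gives the time, the measured TCP pose, the force, the opening and the grip force at its end, in the units of the state.
- get_obs(): the state, without advancing time (a new reading comes with each control period).
- snapshot(name): name is "scene" or "side" or "wrist"; returns a dict with "img" (400x640x3 uint8, red, green, blue), "camera_matrix" (3x3 intrinsics, pixels), "rvec" (rotation vector, rad) and "tvec" (3), from world to camera coordinates, as OpenCV has them; the wrist camera has in their place "mount" (4x4, takes a point from camera to tool coordinates, whose origin is the TCP and whose axes are the flange's). Camera axes: x right, y down, z forward; pixel columns grow to the right and rows downward; lengths in m; the calibration is good to about 2 mm. A picture is of the moment at which its call begins: read the wrist's pose just before it. There is no depth.
- finish_job(): hands the job in; it is judged then, once.
The state is a dict: "time_s": time; "joint_positions": joint angles; "joint_velocities": joint speeds; "joint_efforts": joint torques, N m; "tcp_pos": TCP position; "ee_rot": TCP orientation; "contact_force": force on the tool from outside, world axes, zero at the start; "ft_torque": the same for the moment, N m; "finger_gap": opening from 0.0 (shut) to 1.0 (fully open); "grip_force": force on a finger pad.
Only numpy, scipy, OpenCV 4.12 (cv2) and the standard library are available. Lean on these libraries where they do the work, as an engineer would, in place of code of your own. Each camera call takes 0.05 s, during which the arm holds its last target. There are 200 camera calls.

## Task

The paint on the outer face of the model boat's cabin side with the window is dry. Turn that part over: lift it off its side of the drying easel and lean it on the empty side nearer the robot, bottom edge down between the fin and the foot strip, so that its bare face with the batten now looks outward and the painted face rests against the fin. Leave the windowless panel and the paint tin where they stand.

Things in the scene. Friction and masses are not known exactly. Their poses are not given: they have to be found in the camera images.
- window_panel: Plywood cabin side to turn over (mm): 116 wide (y), 115 high (z), 8 thick (x), 80 g or so; window 48 x 35, 45 to 80 above the bottom. Origin: mid bottom edge, mid-thickness, z up the panel. +x face painted white; -x face bare with a batten (100 x 10, 8 proud, 20 up). Starts on the easel's +x side, leaning 20 deg against the fin, painted face out; top 47 stands clear above the fin.
- plain_panel: Bystander: panel of the same size, make, frame and lean but with no window, on the same side of the easel beside the windowed one (170 mm between centres; either may be at either end).
- easel: Fixed drying easel (mm). Base 170 (x) x 360 (y), 12 thick; origin: centre of its underside on the bench, z up, -x nearer the robot. Fin 18 thick at x = 0 along all y, top at z = 76. Foot strips along y, 8 high, 12 wide, inner edges at x = +50 and -50; feet rest on the base between fin and strip. A panel leaning 20 deg has its origin 36 out from x = 0, at z = 14.
- tin: Bystander: closed metal paint tin, 72 mm across, 85 mm high, standing on the bench beside the +y end of the easel; origin at the centre of its underside, z up.
Not all that is in view belongs to the job. What is shaped like the window_panel but purple is not meant.

How it is judged:
By the outcome, as a careful person would: the job done as asked, in the order asked, and still so for the second after the job is handed in, with the robot touching nothing.
It also fails if it takes over 45 s, if anything falls off the work surface, if the arm or the gripper's body presses on something with over 40 N, if the wrist force passes 120 N, or if a joint passes its speed limit or range.

## Working session

There is one attempt and no reset: what is moved stays moved. The work goes in short steps, Python scripts to look and compute and a tool call to move; the robot and the scene stay as the last step left them, time stands still between calls to the robot, and variables do not carry over. Pictures are saved under pics/ and viewed, at most 10 in all, crops included, and the job is handed in when it is done.

Besides the shell and the picture viewer there is one more tool, called after "Emit:" as a command line: name --pt "numbers of a row" for each row, then --argument value for the rest. servo_tool: Moves the arm, as the interface text tells. Its arguments: {"type":"object","properties":{"steps":{"type":"array"},"grip":{"type":"number"}},"required":["steps"]}

```bash
ls; mkdir -p pics; python3 - <<'E'
from rig import *
import cv2,numpy as np
o=get_obs();print(o['time_s'],o['tcp_pos'],o['ee_rot'],tcp_to_grasp)
for n in("scene","side"):
    s=snapshot(n);cv2.imwrite(f"pics/{n}0.png",s["img"][:,:,::-1])
    R=cv2.Rodrigues(np.array(s["rvec"],float))[0];print(n,-R.T@np.array(s["tvec"]).ravel(),R[2])
E
```

```text
pics
0.0 [5.49258077e-01 2.85179394e-05 2.30201863e-01] [ 0.70708526  0.70712729 -0.00087337 -0.00081826] 0.0187
scene [1.42977971 0.45784889 1.00513345] [-0.64418464 -0.30836215 -0.69995638]
side [0.33970374 0.83472871 0.75403602] [ 0.20364559 -0.73583424 -0.64581456]
```

View pics/scene0.png

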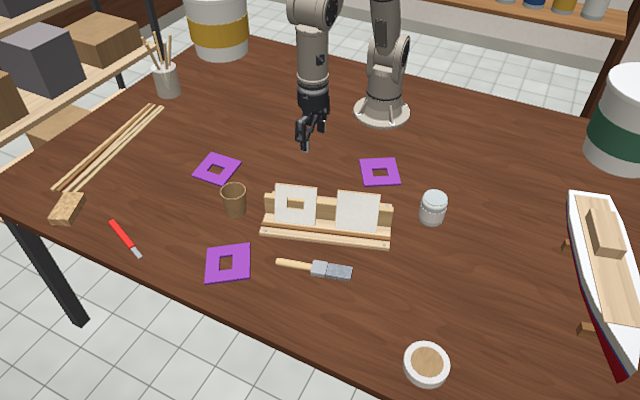

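View pics/side0.png

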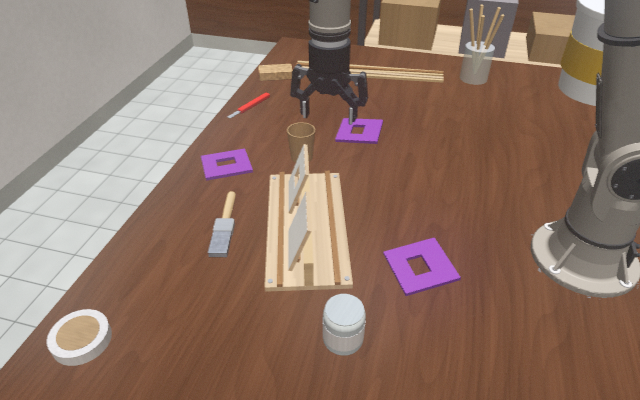

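The scene view shows the windowed panel at about (295,203), at the −y end of the easel. The plain panel is at (358,210), the tin at (433,208), and a cup at (233,200) near the −y end. In the side view the easel base spans (267,175) to (350,288). The bare −x half is free, so I'll zoom in to pick corners.

```bash
python3 - <<'E'
import cv2,numpy as np
a=cv2.imread("pics/scene0.png")[175:255,252:402];b=cv2.imread("pics/side0.png")[135:300,250:360]
a=cv2.resize(a,None,fx=3,fy=3,interpolation=2);b=cv2.resize(b,None,fx=3,fy=3,interpolation=2)
c=np.zeros((500,790,3),np.uint8);c[:a.shape[0],:450]=a;c[:b.shape[0],455:455+330]=b
cv2.imwrite("pics/crop0.png",c)
E
```

```text
(no output)
```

View pics/crop0.png

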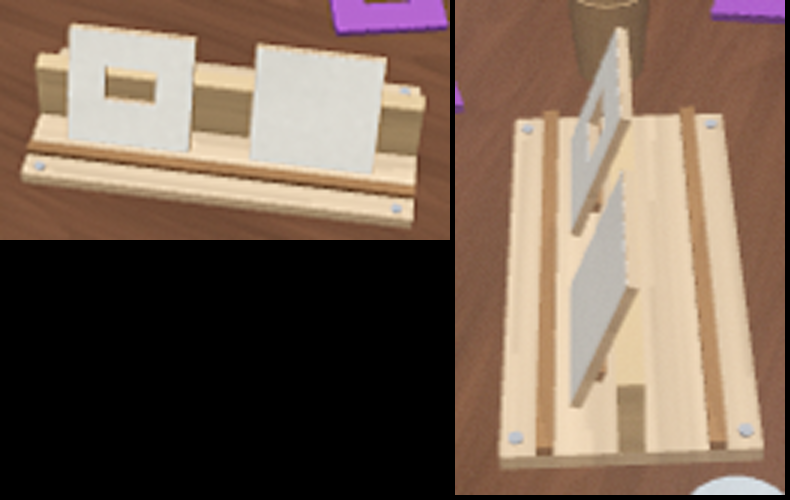

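The crop shows the base-top corners in the side view at crop (514,121), (722,115), (762,450) and (500,459). The window panel's painted corners in the scene view are at crop (70,25), (196,38), (190,151) and (67,139). I'll cast rays from these.

```bash
cat > h.py <<'E'
import numpy as np,cv2
from rig import *
def cast(s,uv,z):
    K=np.array(s["camera_matrix"],float);R=cv2.Rodrigues(np.array(s["rvec"],float))[0];t=np.array(s["tvec"],float).ravel()
    c=-R.T@t;d=R.T@np.linalg.inv(K)@np.array([uv[0],uv[1],1.]);return c+d*(z-c[2])/d[2]
E
python3 - <<'E'
from h import *
np.set_printoptions(precision=4,suppress=True)
sd=snapshot("side");sc=snapshot("scene")
P=[cast(sd,(250+(u-455)/3,135+v/3),.012)[:2] for u,v in[(514,121),(722,115),(762,450),(500,459)]];print(np.array(P))
c=sum(P)/4;yd=(P[3]+P[2]-P[0]-P[1]);print("centre",c,"yaw",np.degrees(np.arctan2(-yd[0],yd[1])),np.linalg.norm(yd)/2)
Q=[cast(sc,(252+u/3,175+v/3),z) for u,v,z in[(70,25,.1234),(196,38,.1234),(190,151,.0154),(67,139,.0154)]];print(np.array(Q))
S=[cast(sc,(252+u/3,175+v/3),.012) for u,v in[(24,172),(413,213)]];print("scene +x base corners at",np.array(S))
E
```

```text
[[ 0.7156 -0.075 ]
 [ 0.5528 -0.1285]
 [ 0.4438  0.2121]
 [ 0.6035  0.264 ]]
centre [0.5789 0.0681] yaw 18.022821908835933 0.3572910052846529
[[ 0.6247 -0.0761  0.1234]
 [ 0.588   0.0336  0.1234]
 [ 0.6253  0.0466  0.0154]
 [ 0.6642 -0.0635  0.0154]]
scene +x base corners at [[ 0.7154 -0.0794  0.012 ]
 [ 0.5985  0.259   0.012 ]]
```

Emit:
servo_tool --pt "-0.01 0.03 0 -0.16" --pt "-0.02 0.0625 0 -0.318" --pt "-0.02 0.0625 0 -0.318" --pt "-0.02 0.0625 0 -0.318" --pt "-0.02 0.0625 0 -0.318" --grip 0.085

```text
time_s: 0.82
tcp_pos: [0.6118, -0.0193, 0.2315]
ee_rot: [0.586, 0.81, 0.0, -0.0]
contact_force: [0.1, 0.3, -0.2]
finger_gap: 0.998
grip_force: 0.0
```

```bash
python3 - <<'E'
from h import *
from scipy.spatial.transform import Rotation as Rn
np.set_printoptions(precision=4,suppress=True)
o=get_obs();s=snapshot("wrist");R=Rn.from_quat(o['ee_rot']).as_matrix()
print(o['time_s'],o['tcp_pos']);print(R);print(s['mount'],s['camera_matrix'])
cv2.imwrite("pics/w1.png",s["img"][:,:,::-1])
E
```

```text
0.825 [ 0.6118 -0.0193  0.2315]
[[-0.313   0.9498 -0.0003]
 [ 0.9498  0.313   0.0003]
 [ 0.0004 -0.0002 -1.    ]]
[[ 0.0007 -0.9589 -0.2836  0.0713]
 [ 1.      0.0005  0.0008 -0.0004]
 [-0.0006 -0.2836  0.9589 -0.1436]
 [ 0.      0.      0.      1.    ]] [[320.6638   0.     316.7477]
 [  0.     320.6638 200.1043]
 [  0.       0.       1.    ]]
```

View pics/w1.png

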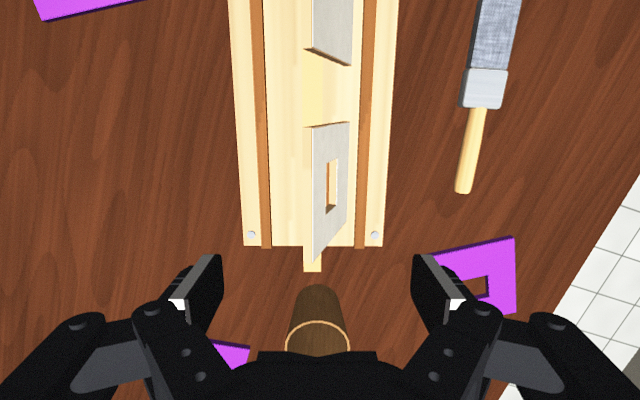

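The wrist view shows the panel's top edge running from about (310,127) to (314,262). The base runs straight up the image, so the yaw is right, and the cup is beyond the fin end. I'll check this by casting rays.

```bash
cat >> h.py <<'E'
from scipy.spatial.transform import Rotation as Rn
C=np.array([.578,.067]);EX=np.array([.950,.312]);EY=np.array([-.312,.950])
def wcast(o,s,uv,z):
    R=Rn.from_quat(o['ee_rot']).as_matrix();M=np.array(s['mount']);K=np.array(s['camera_matrix'])
    d=R@M[:3,:3]@np.linalg.inv(K)@np.array([uv[0],uv[1],1.]);c=R@M[:3,3]+np.array(o['tcp_pos']);return c+d*(z-c[2])/d[2]
def e(p): p=np.asarray(p)[:2]-C; return np.round([p@EX*1e3,p@EY*1e3],1)
E
python3 - <<'E'
from h import *
o=get_obs();s=snapshot("wrist");print("tcp",e(o['tcp_pos']))
for n,uv,z in[("paint top +y",(313,128),.1234),("paint top -y",(315,262),.1234),("painted bot +y",(350,122),.0154),("base -y -x",(244,247),.012),("base -y +x",(384,246),.012),("strip in -",(271,247),.02),("strip in +",(354,247),.02),("fin -y L",(303,271),.076),("fin -y R",(321,271),.076),("fin far L",(303,123),.076),("cup L",(286,342),.09),("cup R",(349,342),.09)]:print(n,e(wcast(o,s,uv,z)))
E
```

```text
tcp [  5.2 -92.6]
paint top +y [  2. -38.]
paint top -y [   3.6 -151.8]
painted bot +y [ 41.3 -38.7]
base -y -x [ -84.6 -189.1]
base -y +x [  88.2 -187.5]
strip in - [ -50.  -185.4]
strip in + [  50.2 -185.2]
fin -y L [  -9.1 -186.7]
fin -y R [   9.6 -186.7]
fin far L [ -7.6 -36.7]
cup L [ -27.5 -263.5]
cup R [  39.7 -263.4]
```

Emit:
servo_tool --pt "-0.002 0 0.04 0" --pt "-0.002 0 0.09 0" --pt "-0.002 0 0.125 0" --pt "-0.002 0 0.142 0" --pt "-0.002 0 0.142 0" --pt "-0.002 0 0.142 0"

```text
time_s: 1.68
tcp_pos: [0.6147, -0.0218, 0.0913]
ee_rot: [0.586, 0.81, 0.001, 0.002]
contact_force: [-0.1, 0.9, 0.3]
finger_gap: 0.995
grip_force: 0.0
```

Emit:
servo_tool --pt "0 0 0 0" --pt "0 0 0 0" --pt "0 0 0 0" --pt "0 0 0 0" --pt "0 0 0 0" --grip 0.032

```text
time_s: 2.3
tcp_pos: [0.6131, -0.0218, 0.0893]
ee_rot: [0.586, 0.81, -0.0, -0.0]
contact_force: [0.6, -0.5, 0.6]
finger_gap: 0.376
grip_force: 0.0
```

Emit:
servo_tool --pt "0 0.006 0 0" --pt "0 0.012 0 0" --pt "0 0.018 0 0" --pt "0 0.024 0 0" --pt "0 0.029 0 0" --pt "0 0.034 0 0" --pt "0 0.038 0 0" --pt "0 0.04 0 0" --pt "0 0.04 0 0"

```text
time_s: 3.42
tcp_pos: [0.6512, -0.0093, 0.0893]
ee_rot: [0.586, 0.81, -0.0, -0.0]
contact_force: [0.3, 0.4, 0.0]
finger_gap: 0.37
grip_force: 0.0
```

```bash
python3 - <<'E'
from h import *
a=snapshot("scene")["img"][160:260,230:410];b=snapshot("side")["img"][60:240,250:360]
c=np.zeros((540,790,3),np.uint8);a=cv2.resize(a,None,fx=2.5,fy=2.5,interpolation=2);b=cv2.resize(b,None,fx=3,fy=3,interpolation=2)
c[:a.shape[0],:450]=a;c[:,455:785]=b;cv2.imwrite("pics/push.png",c[:,:,::-1]);print(e(get_obs()['tcp_pos']))
E
```

```text
[ 45.5 -95.4]
```

View pics/push.png

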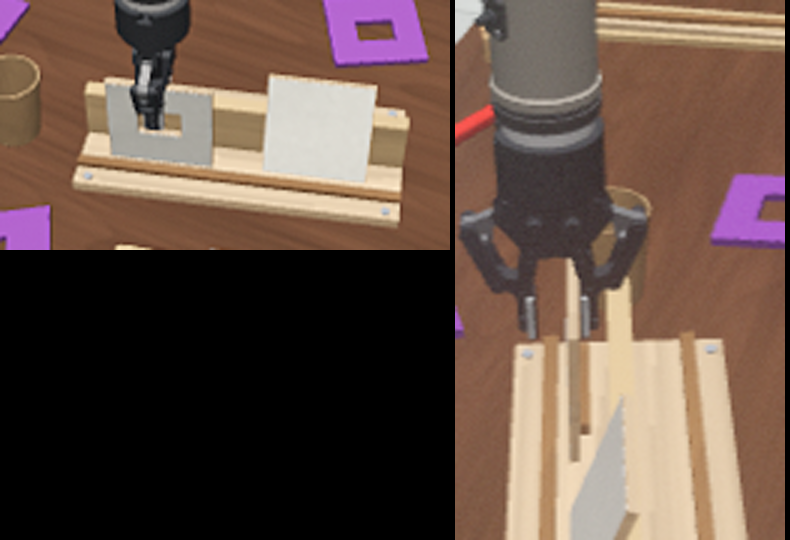

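The panel now stands upright between the fingers: in the side crop its edge is vertical at x≈573, resting on the −x finger. Next I close on it.

Emit:
servo_tool --pt "0 -0.003 0 0" --pt "0 -0.007 0 0" --pt "0 -0.007 0 0" --pt "0 -0.007 0 0" --pt "0 -0.007 0 0" --pt "0 -0.007 0 0" --grip 0.0

```text
time_s: 4.28
tcp_pos: [0.6445, -0.0114, 0.0892]
ee_rot: [0.586, 0.81, -0.0, -0.0]
contact_force: [-0.1, -0.1, -0.9]
finger_gap: 0.083
grip_force: 60.1
```

Emit:
servo_tool --pt "0 0 -0.015 0" --pt "0 0 -0.04 0" --pt "0 0 -0.07 0" --pt "0 0 -0.095 0" --pt "0 0 -0.1 0" --pt "0 0 -0.1 0"

```text
time_s: 5.03
tcp_pos: [0.6445, -0.0115, 0.1895]
ee_rot: [0.586, 0.81, 0.0, 0.0]
contact_force: [-0.7, 0.4, -1.6]
finger_gap: 0.086
grip_force: 60.1
```

```bash
python3 - <<'E'
from h import *
a=snapshot("scene")["img"][130:260,230:410];b=snapshot("side")["img"][50:230,250:360]
c=np.zeros((540,790,3),np.uint8);a=cv2.resize(a,None,fx=2.5,fy=2.5,interpolation=2);b=cv2.resize(b,None,fx=3,fy=3,interpolation=2)
c[:a.shape[0],:450]=a;c[:,455:785]=b;cv2.imwrite("pics/lift.png",c[:,:,::-1]);print(e(get_obs()['tcp_pos']))
E
```

```text
[ 37.8 -95.1]
```

View pics/lift.png

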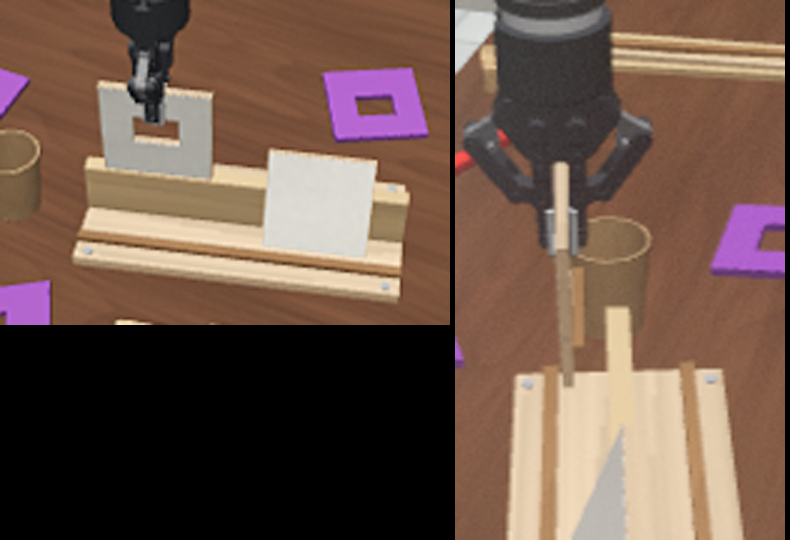

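The panel is gripped upright and lifted clear, with its edge at crop x≈565. Next I carry it over the fin and lower it.

Emit:
servo_tool --pt "0 -0.012 0 0" --pt "0 -0.032 0 0" --pt "0 -0.054 0 0" --pt "0 -0.07 0 0" --pt "0 -0.076 0 0" --pt "0 -0.076 0 0" --pt "0 -0.076 0.02 0" --pt "0 -0.076 0.045 0" --pt "0 -0.076 0.07 0" --pt "0 -0.076 0.087 0" --pt "0 -0.076 0.093 0" --pt "0 -0.076 0.096 0" --pt "0 -0.076 0.098 0" --pt "0 -0.076 0.098 0"

```text
time_s: 6.88
tcp_pos: [0.5727, -0.0353, 0.0919]
ee_rot: [0.586, 0.81, 0.0, 0.001]
contact_force: [0.6, 0.0, -1.0]
finger_gap: 0.084
grip_force: 60.0
```

```bash
python3 - <<'E'
from h import *
a=snapshot("scene")["img"][130:260,230:410];b=snapshot("side")["img"][50:230,250:360]
c=np.zeros((540,790,3),np.uint8);a=cv2.resize(a,None,fx=2.5,fy=2.5,interpolation=2);b=cv2.resize(b,None,fx=3,fy=3,interpolation=2)
c[:a.shape[0],:450]=a;c[:,455:785]=b;cv2.imwrite("pics/down.png",c[:,:,::-1]);print(e(get_obs()['tcp_pos']))
E
```

```text
[-37.  -95.6]
```

View pics/down.png

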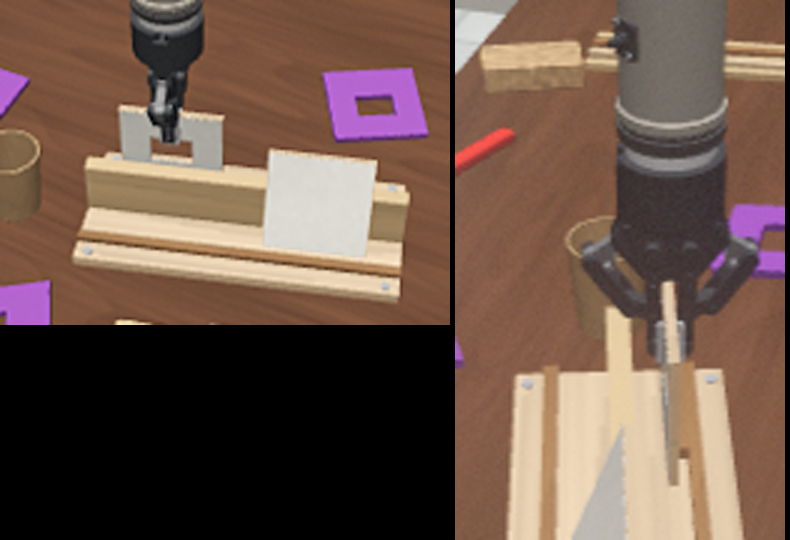

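It is upright between the fin and the −x strip, with its foot at crop (672,483). I'll lower it the last millimetres, loosen the grip, and tip it towards the fin.

Emit:
servo_tool --pt "0 0 0.001 0" --pt "0 0 0.002 0" --pt "0 0 0.003 0" --pt "0 0 0.003 0"

```text
time_s: 7.48
tcp_pos: [0.5725, -0.0353, 0.0891]
ee_rot: [0.586, 0.81, 0.0, 0.0]
contact_force: [-2.2, 0.2, 5.0]
finger_gap: 0.085
grip_force: 60.8
```

Emit:
servo_tool --pt "0 0 0 0" --pt "0 0 0 0" --pt "0 0 0 0" --pt "0 0.006 0 0" --pt "0 0.012 0 0" --pt "0 0.018 0 0" --pt "0 0.023 0 0" --pt "0 0.028 0 0" --pt "0 0.032 0 0" --pt "0 0.036 0 0" --pt "0 0.039 0 0" --pt "0 0.041 0 0" --pt "0 0.041 0 0" --pt "0 0.041 0 0" --grip 0.028

```text
time_s: 9.22
tcp_pos: [0.6107, -0.0226, 0.0881]
ee_rot: [0.586, 0.81, -0.0, -0.0]
contact_force: [-0.3, -0.8, -0.5]
finger_gap: 0.33
grip_force: 0.4
```

```bash
python3 - <<'E'
from h import *
a=snapshot("scene")["img"][130:260,230:410];b=snapshot("side")["img"][50:230,250:360]
c=np.zeros((540,790,3),np.uint8);a=cv2.resize(a,None,fx=2.5,fy=2.5,interpolation=2);b=cv2.resize(b,None,fx=3,fy=3,interpolation=2)
c[:a.shape[0],:450]=a;c[:,455:785]=b;cv2.imwrite("pics/tip.png",c[:,:,::-1]);print(e(get_obs()['tcp_pos']))
E
```

```text
[  3.3 -95.4]
```

View pics/tip.png

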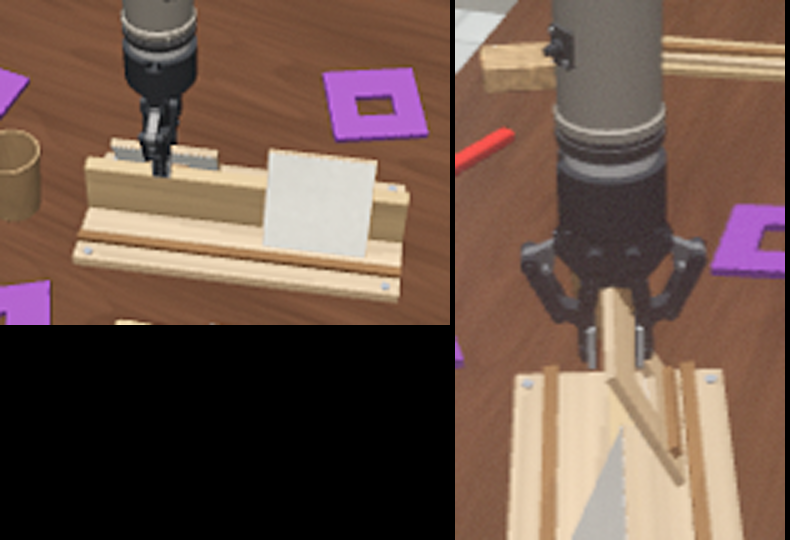

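It leans on the fin, with its foot at crop (683,483) and batten outward. I'll open the fingers and retreat straight up.

Emit:
servo_tool --pt "0 0 0 0" --pt "0 0 0 0" --pt "0 0 0 0" --pt "0 0 -0.01 0" --pt "0 0 -0.03 0" --pt "0 0 -0.07 0" --pt "0 0 -0.12 0" --pt "0 0 -0.16 0" --pt "0 0 -0.16 0" --pt "0 0 -0.16 0" --grip 0.06

```text
time_s: 10.58
tcp_pos: [0.6109, -0.0224, 0.2482]
ee_rot: [0.586, 0.81, -0.0, -0.0]
contact_force: [0.8, 0.8, -0.5]
finger_gap: 0.702
grip_force: 0.0
```

```bash
python3 - <<'E'
from h import *
a=snapshot("wrist")["img"][40:320,180:460];b=snapshot("side")["img"][120:300,250:360]
c=np.zeros((540,790,3),np.uint8);a=cv2.resize(a,None,fx=1.6,fy=1.6,interpolation=2);b=cv2.resize(b,None,fx=3,fy=3,interpolation=2)
c[:448,:448]=a;c[:,455:785]=b;cv2.imwrite("pics/fin.png",c[:,:,::-1]);print(e(get_obs()['tcp_pos']))
E
```

```text
[  2.7 -95.1]
```

View pics/fin.png

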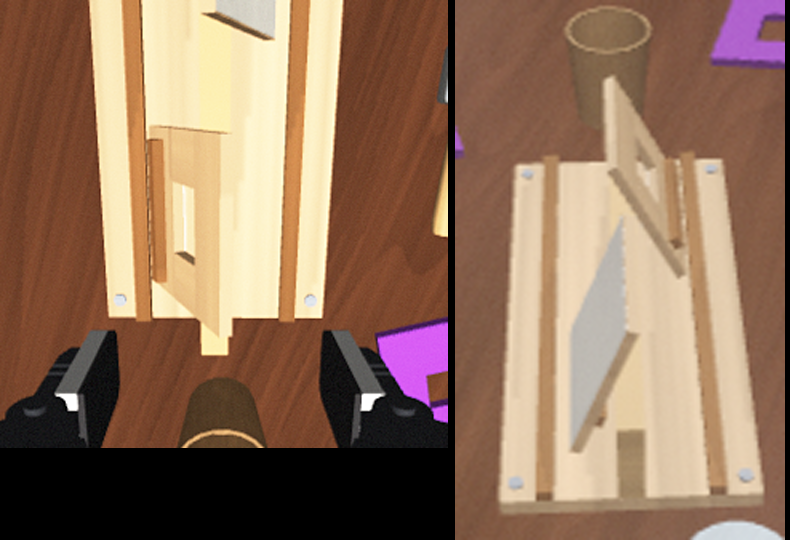

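The windowed panel leans on the −x side with its bare batten face outward. Its foot, at crop (683,273), is between the fin and the strip. The plain panel and tin are undisturbed.

```bash
python3 -c "
from rig import *
print(finish_job())"
```

```text
the job is handed in; nothing more can be done
None
```

The windowed panel now leans on the near (−x) side of the easel with its batten face outward and its painted face against the fin; the plain panel and tin were left alone, and the job was handed in at about 11 s on the robot's clock.

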